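# Show the lens's red dot to the inspection camera by mirror

## Task

On the camera-repair bench, first turn the lens on its rotary stand until its red dot faces the mirror squarely, and let go of it. Then turn the mirror by its orange grip until the inspection camera would see the red dot in the middle of the mirror, and finish while still holding the mirror at that angle, because its spring would swing it back. Do not shift the other things on the bench.

Things in the scene. Friction and masses are not known exactly. Their poses are not given: they have to be found in the camera images.
- lens_grip (a point): centre of the grip part of the black lens upright on its rotary stand; on its vertical turning axis, 95 mm above the bench. Grip part: ribbed cylinder 50 mm across, 68 to 114 mm above the bench; below it the lens is 60 mm across. The lens cannot be lifted off; it turns either way about the vertical, stiffly (0.06 N m), and stays where left. x axis: towards the red dot; z up.
- lens_dot (a point): centre of the red dot (14 mm across) on the side of the lens, 31.5 mm from its turning axis and 50 mm above the bench; x axis points straight out of the lens (the way the dot faces), z up. Short red lines on the lens's top face and on its shoulder lie on the same side as the dot.
- lens (a joint): turn of the lens on its stand, rad, growing anticlockwise seen from above; stops at -3.1 and 3.1
- mirror_face (a point): centre of the upright square mirror's glass (56 mm wide, 50 mm tall), 55 mm above the bench, exactly on the mirror's vertical turning axis; its x axis points straight out of the glass (the mirror's normal, level), z up.
- mirror_grip (a point): centre of the orange grip tab above the mirror, fixed to it; on the turning axis, 110 mm above the bench. 10 mm thick (along its x axis, the mirror's normal), 36 mm wide (along y, parallel to the glass), 30 mm tall (95 to 125 mm above the bench).
- mirror: the upright mirror in its black frame with the orange grip tab above; origin on its vertical turning axis at the bench surface, x axis the mirror's normal, z up. It turns only clockwise seen from above, from 0 (rest, facing the inspection camera straight) to 1.45 rad; a spring pulls it back to rest with 0.02 N m there, rising to 0.09 N m at 1.45 rad.
- scope_lens (a point): front glass of the inspection camera, a grey level barrel 48 mm across on the mirror's fixed base; it looks straight at the mirror's turning axis, 115 mm away, 55 mm above the bench; x axis: from mirror to camera. The red dot is seen mid-mirror when the mirror's normal halves the level angle between the directions from the mirror to this point and to the red dot.
- sight (a point): the inspection camera's line of sight after the mirror: a point on the mirror's turning axis, 55 mm above the bench; its x axis points level along the reflected line of sight and turns through twice the mirror's angle. The blue needle (to 46 mm from the axis) on the white dial under the mirror is geared to it and points the same way.
- stand: the fixed round stand under the lens, 92 mm across, 22 mm tall, origin at the centre of its underside; carries the lens
- rig: the fixed base plate (260 x 50 mm, 14 mm thick; black round dial 104 mm across under the mirror) that carries the mirror and the inspection camera; origin on the mirror's turning axis at the bench surface, x axis from the mirror towards the inspection camera
- black_camera: bystander, to be left alone: black film camera, 136 x 62 x 94 mm, standing; origin at the underside
- silver_camera: bystander, to be left alone: silver and black film camera, 136 x 62 x 94 mm, standing; origin at the underside
- film_can: bystander, to be left alone: small black film can with a grey lid, 32 mm across, 50 mm tall; origin at the underside
- lens_cap: bystander, to be left alone: blue lens cap, 54 mm across, 9 mm thick, lying flat; origin at the underside
- spare_lens: bystander, to be left alone: spare grey and black lens, no red dot, 66 mm across, 55 mm tall; origin at the underside
- screw_dish: bystander, to be left alone: white screw dish, 70 mm across, 22 mm tall; origin at the underside
- screwdriver: bystander, to be left alone: screwdriver, about 150 mm long, lying along its own x, handle to -x
Mind the look-alikes: they are no part of the job. Leave any turquoise look-alike of the stand alone.

How it is judged (in metres and radians):
On the way, in this order (a step that is already met when the one before it is completed fails the run):
1. the red dot faces the mirror and the lens has been let go (y of mirror_face in the frame of lens_dot between -0.055 and 0.055 m and x of mirror_face in the frame of lens_dot above 0.05 m and contact force between the fingers and stand below 0.3 N), for 0.2 s.
2. the gripper holds the mirror so that the reflected line of sight falls on the red dot (y of lens_dot in the frame of sight between -0.018 and 0.018 m and x of lens_dot in the frame of sight above 0.05 m and contact force between the fingers and mirror above 1 N), for 0.2 s.
At the end, for the whole second after the job is handed in: The line straight out of the red dot passes within 55 mm of the mirror's axis, on the mirror's side; the lens is not touched; the reflected line of sight passes within 18 mm of the red dot, measured level; the mirror is still (under 0.1 rad/s) and held by the fingers (more than 1 N) (all of step 1 and all of step 2 and angular speed of mirror below 0.1 rad/s); the arm keeps its last pose, push and grip.
It fails at once if one of the other things on the bench is shifted by more than 25 mm (distance of any of black_camera, silver_camera, film_can, lens_cap, spare_lens, screw_dish, screwdriver from where it was at the start of the episode above 0.025 m).
It also fails if it takes over 42 s, if anything falls off the work surface, if the arm or the gripper's body presses on something with over 40 N, if the wrist force passes 120 N, or if a joint passes its speed limit or range.

## Robot

A 6-joint arm with a two-finger parallel gripper is mounted at the origin on the work surface. World frame = base frame: x ahead of the robot, y to its left, z up, the work surface at z = 0. Lengths are in m, angles in degrees, forces in N, time in s.
With the tool pointing down it reaches from about 0.35 to 0.875 m from the base axis. Payload 4.2 kg.
Tool frame: the origin (TCP) lies midway between the tips of the shut fingers; the grasp point (between the pads) lies 19 mm behind it; z points along the fingers, y is the line along which they close (so a half turn about z gives the same grasp; the last joint's range is limited). The gripper opens to 87 mm and grips with 3 to 60 N. Pads are 19 mm wide; open, the fingers measure 117 mm over their backs; the gripper's body (75 mm by 190 mm) begins 51 mm behind the grasp point.
Start: joints at [86.78, 22.042, 0.453, 0, -68.411, -14.817], TCP at [0.193, 0.594, 0.223] pointing down, gripper open.
Joint ranges: [-179.83, 179.83], [-69.29, 118.12], [-61.27, 80.66], [-181.25, 117.63], [-171.15, -9.14], [-177.46, 177.46]. Speed limits (degrees/s): [159.86, 159.86, 180, 180, 180, 180].

## Interface

Orientations are given as a 3x3 rotation matrix whose columns are the frame's x, y, z axes.
In Python, from station import r, cams gives the robot as it stands.
- The arm moves only by the tool play_rows, never from a script. Its argument "commands" is text: rows parted by semicolons, each of 6 numbers parted by spaces: the shift along the world's x, y, z normalised to -1 to 1, where 1 is 30 mm, then the turn, a rotation vector about the world's x, y, z normalised to -1 to 1, where 1 is 0.15 rad. A call has 1 to 20 rows; each row shifts and turns the commanded pose from where the row before left it; what a row does not reach is not made up. A row lasts 1/10 s, in which the tool goes at most 50 mm and 8.59 degrees, less where a joint would pass 70% of its speed; a pose out of reach is approached as far as the arm can. A call with a number of a shift or a turn outside -1 to 1 is refused whole. A call with a gripper value outside its range is refused whole. "grip" is the finger opening in mm, from 0 to 87, set as the call begins (left out, the last holds). The fingers move at their own pace and stop on an object; the grip force is fixed at half the most. Time passes only in rows, so rows that do not move let the fingers close. It gives the time, the measured TCP pose, the force, the opening and the grip force at its end, in the units of the state.
- r.sense(): the state, without advancing time (a new reading comes with each control period).
- cams.capture(name): name is "side" or "top" or "wrist"; returns (picture, depth): 480x640x3 uint8, blue, green, red; 480x640 float32, m along the optical axis (not along the pixel's ray), 0 where there is no reading.
- cams.camera_info(name): a dict with "mtx" (3x3 intrinsics, pixels), "k1" (the pictures are not rectified: a ray, as slopes to the right and down, at radius r is drawn at 1 + k1 r^2 times it, then the intrinsics apply), "R" (3x3) and "t" (3): a world point X has camera coordinates R X + t. Camera axes: x right, y down, z forward; pixel columns grow to the right and rows downward; lengths in m; the calibration is good to about 2 mm. A picture is of the moment at which its call begins: read the wrist's pose just before it. camera_info takes no time and is no camera call; for the wrist camera it gives the pose at the moment of the call.
- r.finish_job(): hands the job in; it is judged then, once.
The state is a dict: "time_s": time; "joints": joint angles; "joint_velocities": joint speeds; "effort": joint torques, N m; "tcp_pos": TCP position; "ee_rot": TCP orientation; "wrist_force": force on the tool from outside, world axes, zero at the start; "moment": the same for the moment, N m; "gripper_width": opening from 0.0 (shut) to 1.0 (fully open); "gripper_force": force on a finger pad.
Only numpy, scipy, OpenCV 4.12 (cv2) and the standard library are available. Lean on these libraries where they do the work, as an engineer would, in place of code of your own. Each camera call takes 0.05 s, during which the arm holds its last target. There are 200 camera calls.

## Working session

There is one attempt and no reset: what is moved stays moved. The work goes in short steps, Python scripts to look and compute and a tool call to move; the robot and the scene stay as the last step left them, time stands still between calls to the robot, and variables do not carry over. Pictures are saved under pics/ and viewed, at most 10 in all, crops included, and the job is handed in when it is done.

Besides the shell and the picture viewer there is one more tool, called after ">>>" in YAML: its name, and indented under it one key for each argument. play_rows: Moves the arm, as the interface text tells. Scaled input: -1 to 1 covers 30 mm each way for a shift and 0.15 rad each way for a turn. Its arguments: {"type":"object","properties":{"commands":{"type":"string"},"grip":{"type":"number"}},"required":["commands"]}

```bash
ls; mkdir -p pics; cat > h.py <<'E'
import numpy as np, cv2
from station import r, cams
def shot(n, f=None):
    ci=cams.camera_info(n); im,d=cams.capture(n)
    if f: cv2.imwrite(f'pics/{f}.png',im)
    np.savez(f'/tmp/{f or n}.npz',im=im,d=d,**{k:np.array(ci[k]) for k in('mtx','k1','R','t')})
    return im,d,ci
def load(f): z=np.load(f'/tmp/{f}.npz'); return z['im'],z['d'],z
def ray(ci,u,v):
    K=np.array(ci['mtx']);k=float(ci['k1']); p=np.array([(u-K[0,2])/K[0,0],(v-K[1,2])/K[1,1]]);q=p.copy()
    for _ in range(20): q=p/(1+k*(q@q))
    return q
def plane(ci,u,v,z):
    R=np.array(ci['R']);t=np.array(ci['t']);d=R.T@np.r_[ray(ci,u,v),1];o=-R.T@t
    return o+d*(z-o[2])/d[2]
def pt(ci,d,u,v):
    R=np.array(ci['R']);t=np.array(ci['t']);z=d[int(round(v)),int(round(u))]
    return R.T@(np.r_[ray(ci,u,v),1]*z-t)
def proj(ci,X):
    R=np.array(ci['R']);t=np.array(ci['t']);K=np.array(ci['mtx']);c=R@np.array(X)+t;q=c[:2]/c[2];q=q*(1+float(ci['k1'])*(q@q))
    return K[0,0]*q[0]+K[0,2],K[1,1]*q[1]+K[1,2]
E
python3 - <<'E'
from h import *
for n in('top','side'):
    im,d,ci=shot(n,n+'0'); print(n,np.array(ci['R']).round(2).tolist(),np.array(ci['t']).round(3))
print(r.sense())
E
```

```text
pics
top [[0.02, -1.0, -0.02], [-1.0, -0.02, -0.06], [0.06, 0.02, -1.0]] [-0.057  0.547  1.234]
side [[0.98, -0.21, -0.0], [-0.16, -0.73, -0.67], [0.14, 0.65, -0.75]] [-0.541  0.103  1.103]
{'time_s': 0.1, 'joints': array([ 8.67783807e+01,  2.20855234e+01,  3.87335909e-01, -2.21900483e-02,
       -6.84127088e+01, -1.48198563e+01]), 'joint_velocities': array([ 0.06961702, -0.09449258,  0.0780442 ,  0.00160892, -0.0526485 ,
       -0.00207244]), 'effort': array([-2.58281525e-04, -3.91688025e+01,  1.87936682e+01,  4.23185438e+00,
        1.34795759e-02, -7.11697794e-05]), 'tcp_pos': array([0.19336379, 0.59376552, 0.22158401]), 'ee_rot': array([[ 9.50788361e-01, -3.09840722e-01, -4.68325534e-04],
       [-3.09841041e-01, -9.50786450e-01, -1.91218124e-03],
       [ 1.47194045e-04,  1.96318614e-03, -9.99998062e-01]]), 'wrist_force': array([-0.5645174 ,  0.28731492,  0.33654606]), 'moment': array([ 0.00298704, -0.0300467 , -0.01205351]), 'gripper_force': 0.0, 'gripper_width': 1.0019531852443655}
```

View pics/top0.png

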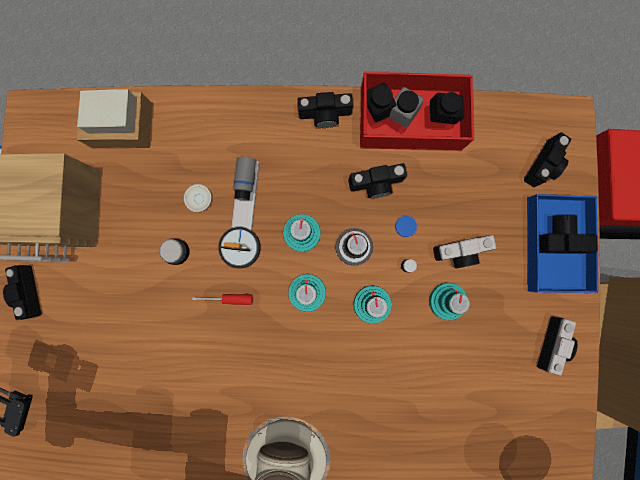

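View pics/side0.png

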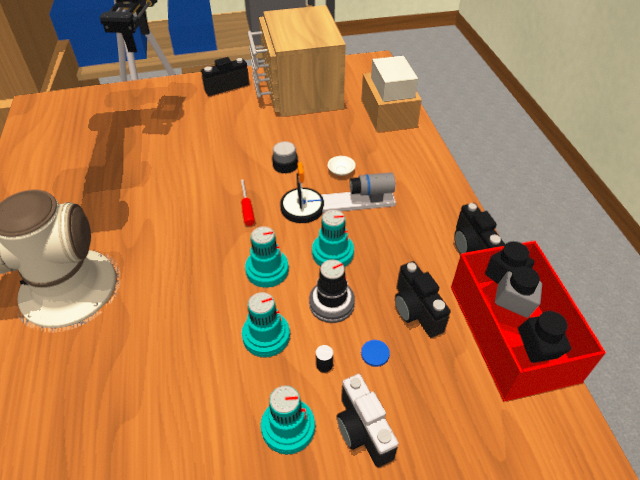

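The real lens is the all-black one on the white/black stand, at top (354,246) and side (332,290). The four turquoise-stand lenses are look-alikes, at top (302,232), (307,293), (373,304) and (450,301), and the grey spare lens is at (174,251). The mirror is at top (239,246), with its orange tab at (235,245).

```bash
python3 - <<'E'
from h import *
im,d,ci=load('top0')
def red(im): 
    h=cv2.cvtColor(im,cv2.COLOR_BGR2HSV); return cv2.inRange(h,(0,150,120),(6,255,255))|cv2.inRange(h,(174,150,120),(180,255,255))
def blobs(m,box):
    x0,y0,x1,y1=box; n,l,s,c=cv2.connectedComponentsWithStats(m[y0:y1,x0:x1].copy())
    return [(s[i][4],*(c[i]+[x0,y0]).round(1)) for i in range(1,n)]
print('lens top px', pt(ci,d,354,250), [pt(ci,d,u,v).round(3).tolist() for u,v in((356,243),(350,246),(343,246),(372,246))])
print('red',[(b,pt(ci,d,b[1],b[2]).round(3)) for b in blobs(red(im),(330,220,380,270))])
h=cv2.cvtColor(im,cv2.COLOR_BGR2HSV); 
og=cv2.inRange(h,(10,180,200),(22,255,255)); print('or',[(b,pt(ci,d,b[1],b[2]).round(3)) for b in blobs(og,(215,225,262,250)) if b[0]>5])
bl=cv2.inRange(h,(100,120,80),(125,255,255)); print('bl',[(b,pt(ci,d,b[1],b[2]).round(3)) for b in blobs(bl,(215,220,262,270))])
print('dial extents', [plane(ci,u,v,.014).round(3) for u,v in((219,247),(260,247),(239,228),(239,267))])
# dial circle: height 5-25mm region
g=np.array([[ (u,v,*pt(ci,d,u,v)) for u in range(215,265)] for v in range(225,270)]).reshape(-1,5)
w=cv2.inRange(h,(0,0,200),(180,40,255)); 
ms,ds,cs=load('side0'); hs=cv2.cvtColor(ms,cv2.COLOR_BGR2HSV)
print('side red',[(b,pt(cs,ds,b[1],b[2]).round(3)) for b in blobs(red(ms),(305,255,360,325))])
print('side or',[(b,pt(cs,ds,b[1],b[2]).round(3)) for b in blobs(cv2.inRange(hs,(8,180,180),(24,255,255)),(293,160,308,182)) if b[0]>5])
print('scope', [pt(ci,d,u,v).round(3).tolist() for u,v in((245,170),(245,162),(243,190))])
a=cv2.resize(im[150:280,180:390],None,fx=3.8,fy=3.8,interpolation=cv2.INTER_CUBIC); cv2.imwrite('pics/c1.png',a)
E
```

```text
lens top px [ 0.52098446 -0.15160813  0.11173991] [[0.537, -0.155, 0.118], [0.53, -0.142, 0.116], [0.532, -0.129, 0.065], [0.536, -0.201, 0.023]]
red [((np.int32(2), np.float64(351.5), np.float64(234.0)), array([ 0.561, -0.148,  0.067])), ((np.int32(13), np.float64(355.4), np.float64(239.3)), array([ 0.545, -0.154,  0.113]))]
or []
bl [((np.int32(15), np.float64(239.8), np.float64(234.1)), array([0.559, 0.124, 0.021]))]
dial extents [array([0.526, 0.176, 0.014]), array([0.528, 0.074, 0.014]), array([0.574, 0.127, 0.014]), array([0.478, 0.124, 0.014])]
side red [((np.int32(20), np.float64(337.1), np.float64(265.8)), array([ 0.545, -0.157,  0.118])), ((np.int32(2), np.float64(345.0), np.float64(277.5)), array([ 0.563, -0.15 ,  0.068]))]
side or [((np.int32(246), np.float64(301.4), np.float64(171.0)), array([0.528, 0.111, 0.126]))]
scope [[0.707, 0.107, 0.079], [0.727, 0.108, 0.079], [0.66, 0.111, 0.073]]
```

View pics/c1.png

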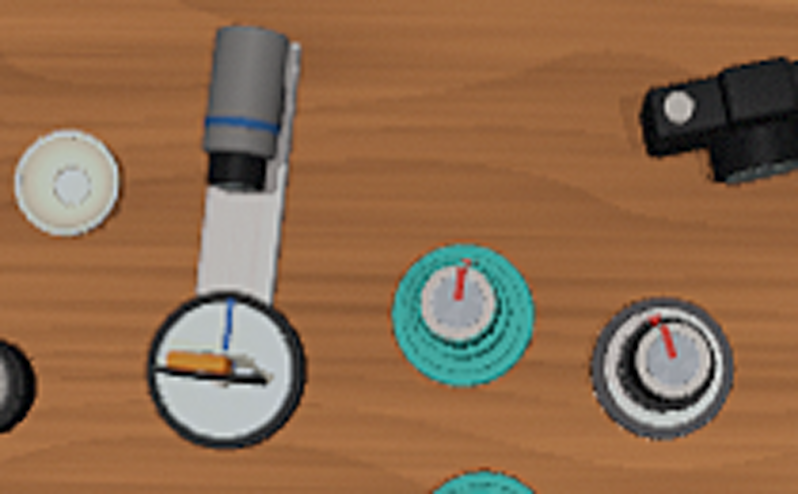

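>>> play_rows:
  commands: "0.55 -0.78 0 0 0 -0.47;0.55 -0.78 0 0 0 -0.47;0.55 -0.78 0 0 0 -0.47;0.55 -0.78 0 0 0 -0.47;0.55 -0.78 0 0 0 -0.47;0.55 -0.78 0 0 0 -0.47;0.55 -0.78 0 0 0 -0.47;0.55 -0.78 0 0 0 -0.47;0.55 -0.78 0 0 0 -0.47;0.55 -0.78 0 0 0 -0.47;0.55 -0.78 0 0 0 -0.47;0.55 -0.78 0 0 0 -0.47;0.55 -0.78 0 0 0 -0.47;0.55 -0.78 0 0 0 -0.47;0.55 -0.78 0 0 0 -0.47;0.55 -0.78 0 0 0 -0.47;0.55 -0.78 0 0 0 -0.47;0.55 -0.78 0 0 0 -0.47;0.55 -0.78 0 0 0 -0.47;0.55 -0.78 0 0 0 -0.47"
  grip: 87

```text
time_s: 2.1
tcp_pos: [0.5237, 0.1251, 0.2221]
ee_rot: [[-0.156, -0.988, -0.001], [-0.988, 0.156, -0.0], [0.0, 0.001, -1.0]]
wrist_force: [0.5, -0.2, -0.5]
gripper_width: 0.997
gripper_force: 0.0
```

```bash
python3 - <<'E'
from h import *
s=r.sense(); print(s['tcp_pos'],s['ee_rot'].round(3).tolist(),s['joints'].round(1))
im,d,ci=shot('wrist','w1'); print((-np.array(ci['R']).T@ci['t']).round(3)-s['tcp_pos'])
for n,p in dict(axis=(.526,.125,.11),lens=(.53,-.152,.118),scope=(.707,.107,.079)).items(): print(n,proj(ci,p))
E
```

```text
[0.52374842 0.12513782 0.22214476] [[-0.156, -0.988, -0.001], [-0.988, 0.156, -0.0], [0.0, 0.001, -1.0]] [ 30.7  13.7 -11.7  -0.  -64.7 -39.7]
[-0.01074842 -0.07213782  0.16285524]
axis (np.float64(321.15946949500295), np.float64(235.10371784676317))
lens (np.float64(226.9262390986975), np.float64(-276.96899204525954))
scope (np.float64(95.18382054895434), np.float64(238.2279940382279))
```

View pics/w1.png

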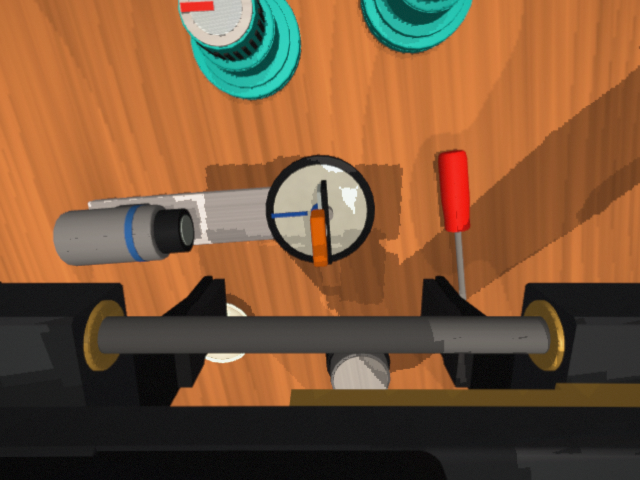

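The wrist view shows the mirror's dial at (320,210), the orange tab at (319,237), the needle tip at (272,215) and the scope barrel at (125,235).

```bash
python3 - <<'E'
from h import *
im,d,ci=load('w1'); h=cv2.cvtColor(im,cv2.COLOR_BGR2HSV)
og=cv2.inRange(h,(8,200,120),(16,255,255)); og[:, :300]=0; og[:,335:]=0; og[:195]=0; og[270:]=0
ys,xs=np.nonzero(og); P=np.array([pt(ci,d,x,y) for x,y in zip(xs,ys) ])
T=P[(P[:,2]>.119)&(P[:,2]<.130)]; print('tab top',len(P),len(T),T.mean(0),T.min(0),T.max(0)); print(cv2.minAreaRect((T[:,:2]*1000).astype(np.float32)))
ys,xs=np.mgrid[145:275,255:385]; Q=np.array([pt(ci,d,x,y) for x,y in zip(xs.ravel(),ys.ravel())])
D=Q[(Q[:,2]>.008)&(Q[:,2]<.035)]; D=D[np.hypot(D[:,0]-.526,D[:,1]-.125)<.06]; D2=D[D[:,0]<.52]
print('dial h',np.median(D[:,2])); print('dial x',np.percentile(D[:,0],[.5,99.5]),'y',np.percentile(D[:,1],[.5,99.5]))
hull=cv2.convexHull((D[:,:2]*1000).astype(np.float32)); print(cv2.minEnclosingCircle(hull))
bl=cv2.inRange(h,(105,120,60),(125,255,255)); bl[:, :262]=0; bl[:,312:]=0; bl[:200]=0;bl[230:]=0
ys,xs=np.nonzero(bl); N=np.array([plane(ci,x,y,.02) for x,y in zip(xs,ys)]); v=cv2.fitLine((N[:,:2]*1000).astype(np.float32),2,0,.01,.01).ravel(); print('needle',v,np.degrees(np.arctan2(v[1],v[0])))
ys,xs=np.mgrid[195:275,50:170]; S=np.array([pt(ci,d,x,y) for x,y in zip(xs.ravel(),ys.ravel())]); S=S[S[:,2]>.05]
# scope centreline: extreme y midpoint per x slice
c=[((a+.005),(lambda s:(s[:,1].min()+s[:,1].max())/2)(S[(S[:,0]>a)&(S[:,0]<a+.01)])) for a in np.arange(.66,.73,.01)]; print(np.round(c,4).tolist())
E
```

```text
tab top 772 705 [0.52752784 0.12456618 0.1257379 ] [0.52158764 0.10756035 0.11920625] [0.53374742 0.14358473 0.12829066]
((527.6192016601562, 125.5501937866211), (35.60118865966797, 9.553961753845215), 84.2216796875)
dial h 0.019522006852556638
dial x [0.47815299 0.58412277] y [0.07531668 0.17339437]
((531.163330078125, 124.75782775878906), 55.16680908203125)
needle [ 9.96958315e-01 -7.79362991e-02  5.58305969e+02  1.23351036e+02] -4.469954
[[0.665, 0.1136], [0.675, 0.113], [0.685, 0.1115], [0.695, 0.1113], [0.705, 0.1102], [0.715, 0.1094], [0.725, 0.1088]]
```

>>> play_rows:
  commands: "0 -0.9 0 0 0 0;0 -0.9 0 0 0 0;0 -0.9 0 0 0 0;0 -0.9 0 0 0 0;0 -0.9 0 0 0 0;0 -0.9 0 0 0 0;0 -0.9 0 0 0 0;0 -0.9 0 0 0 0;0 0 0 0 0 0"

```text
time_s: 3.05
tcp_pos: [0.5229, -0.0918, 0.222]
ee_rot: [[-0.157, -0.988, -0.001], [-0.988, 0.157, -0.0], [0.0, 0.001, -1.0]]
wrist_force: [0.4, 0.3, 0.1]
gripper_width: 0.999
gripper_force: 0.0
```

```bash
python3 - <<'E'
from h import *
im,d,ci=shot('wrist','w2'); s=r.sense(); print(s['tcp_pos'])
for n,p in dict(lens=(.53,-.152,.118)).items(): print(n,proj(ci,p))
E
```

```text
[ 0.52303812 -0.09066942  0.22204742]
lens (np.float64(299.3354670706897), np.float64(152.93792351457498))
```

View pics/w2.png

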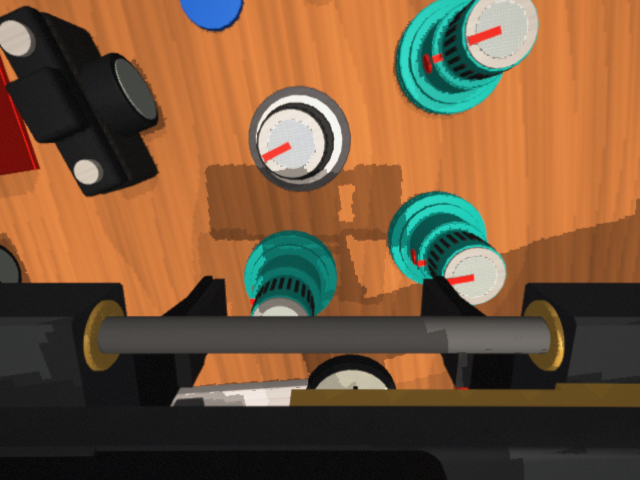

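The target lens's top face is at (292,145), with its red line running from (290,146) to (263,160). It stands on the grey and white stand, so it isn't a turquoise one.

```bash
python3 - <<'E'
from h import *
im,d,ci=load('w2'); h=cv2.cvtColor(im,cv2.COLOR_BGR2HSV)
ys,xs=np.mgrid[80:200,240:360]; Q=np.array([pt(ci,d,x,y) for x,y in zip(xs.ravel(),ys.ravel())])
zt=np.percentile(Q[:,2],98); T=Q[Q[:,2]>zt-.006]; c,rad=cv2.minEnclosingCircle(cv2.convexHull((T[:,:2]*1000).astype(np.float32))); print('top',zt,c,rad, T.mean(0))
B=Q[(Q[:,2]>.012)&(Q[:,2]<.03)]; print('stand',cv2.minEnclosingCircle(cv2.convexHull((B[:,:2]*1000).astype(np.float32))))
rd=cv2.inRange(h,(0,150,100),(5,255,255))|cv2.inRange(h,(175,150,100),(180,255,255)); m=np.zeros_like(rd); m[80:200,240:360]=rd[80:200,240:360]
ys,xs=np.nonzero(m); N=np.array([plane(ci,x,y,zt) for x,y in zip(xs,ys)]); print(N.mean(0)); v=cv2.fitLine((N[:,:2]*1000).astype(np.float32),2,0,.01,.01).ravel(); print('line',len(N),v,np.degrees(np.arctan2(v[1],v[0])))
E
```

```text
top 0.1173872418704432 (534.710693359375, -158.4951934814453) 23.890344619750977 [ 0.5339759  -0.15901538  0.11988911]
stand ((534.5472412109375, -158.41799926757812), 46.05262756347656)
[ 0.54531989 -0.15526331  0.11738724]
line 200 [ 9.5568371e-01  2.9439542e-01  5.4531989e+02 -1.5526331e+02] 17.121286
```

>>> play_rows:
  commands: "0.19 -0.75 0 0 0 0;0.19 -0.75 0 0 0 0;0 -0.73 0 0 0 0;0 0 -0.8 0 0 0;0 0 -0.8 0 0 0;0 0 -0.8 0 0 0;0 0 -0.8 0 0 0;0 0 -0.8 0 0 0;0 0 -0.8 0 0 0;0 0 0 0 0 0;0 0 0 0 0 0"

```text
time_s: 4.2
tcp_pos: [0.5352, -0.156, 0.0787]
ee_rot: [[-0.152, -0.988, -0.001], [-0.988, 0.152, -0.0], [0.0, 0.001, -1.0]]
wrist_force: [0.4, 0.1, 0.8]
gripper_width: 1.003
gripper_force: 0.0
```

>>> play_rows:
  commands: "0 0 0 0 0 0;0 0 0 0 0 0;0 0 0 0 0 0;0 0 0 0 0 0;0 0 0 0 0 0;0 0 0 0 0 0;0 0 0 0 0 0;0 0 0 0 0 0"
  grip: 40

```text
time_s: 5.0
tcp_pos: [0.5344, -0.1567, 0.0787]
ee_rot: [[-0.154, -0.988, -0.001], [-0.988, 0.154, 0.0], [0.0, 0.001, -1.0]]
wrist_force: [-2.4, 0.8, 2.6]
gripper_width: 0.545
gripper_force: 30.0
```

>>> play_rows:
  commands: "0 0 0 0 0 0.67;0 0 0 0 0 0.67;0 0 0 0 0 0.67;0 0 0 0 0 0.67;0 0 0 0 0 0.67;0 0 0 0 0 0.67;0 0 0 0 0 0.67;0 0 0 0 0 0.67;0 0 0 0 0 0.67;0 0 0 0 0 0.67;0 0 0 0 0 0.67;0 0 0 0 0 0.67;0 0 0 0 0 0.67;0 0 0 0 0 0;0 0 0 0 0 0"

```text
time_s: 6.5
tcp_pos: [0.533, -0.1574, 0.0787]
ee_rot: [[0.914, -0.406, -0.004], [-0.406, -0.914, -0.001], [-0.003, 0.002, -1.0]]
wrist_force: [-4.6, -1.3, 5.0]
gripper_width: 0.546
gripper_force: 30.0
```

>>> play_rows:
  commands: "0 0 0 0 0 0;0 0 0 0 0 0;0 0 0 0 0 0;0 0 0 0 0 0;0 0 0 0 0 0;0 0 0.8 0 0 0;0 0 0.8 0 0 0;0 0 0.8 0 0 0;0 0 0.8 0 0 0;0 0 0.8 0 0 0;0 0 0.8 0 0 0;0 0 0 0 0 0"
  grip: 87

```text
time_s: 7.7
tcp_pos: [0.5371, -0.1569, 0.2265]
ee_rot: [[0.914, -0.406, 0.008], [-0.406, -0.914, -0.001], [0.008, -0.002, -1.0]]
wrist_force: [0.7, 0.3, 0.7]
gripper_width: 1.004
gripper_force: 0.0
```

```bash
python3 - <<'E'
from h import *
im,d,ci=shot('side','side1'); cv2.imwrite('pics/c2.png',cv2.resize(im[150:350,200:420],None,fx=2.7,fy=2.7))
E
```

```text
(no output)
```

View pics/c2.png

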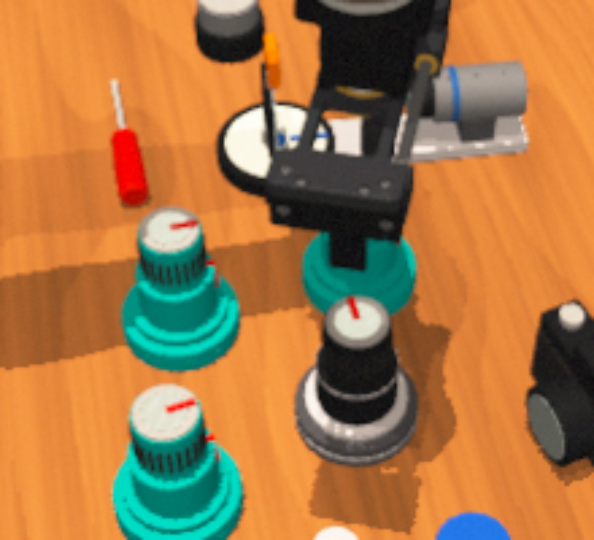

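The lens's red line now points at the mirror. It runs from (357,318) to (351,297) in the crop. Next I'll check its angle and move over the mirror.

```bash
python3 - <<'E'
from h import *
im,d,ci=load('side1'); h=cv2.cvtColor(im,cv2.COLOR_BGR2HSV)
rd=cv2.inRange(h,(0,150,100),(5,255,255))|cv2.inRange(h,(175,150,100),(180,255,255)); m=np.zeros_like(rd); m[255:275,320:345]=rd[255:275,320:345]
ys,xs=np.nonzero(m); N=np.array([plane(ci,x,y,.1175) for x,y in zip(xs,ys)]); v=cv2.fitLine((N[:,:2]*1000).astype(np.float32),2,0,.01,.01).ravel(); print(len(N),v,np.degrees(np.arctan2(v[1],v[0])))
E
```

```text
17 [ 4.6139739e-02 -9.9893498e-01  5.3415753e+02 -1.4900450e+02] -87.355446
```

>>> play_rows:
  commands: "-0.02 0.67 0 0 0 -0.59;-0.02 0.67 0 0 0 -0.59;-0.02 0.67 0 0 0 -0.59;-0.02 0.67 0 0 0 -0.59;-0.02 0.67 0 0 0 -0.59;-0.02 0.67 0 0 0 -0.59;-0.02 0.67 0 0 0 -0.59;-0.02 0.67 0 0 0 -0.59;-0.02 0.67 0 0 0 -0.59;-0.02 0.67 0 0 0 -0.59;-0.02 0.67 0 0 0 -0.59;-0.02 0.67 0 0 0 -0.59;-0.02 0.67 0 0 0 -0.59;-0.02 0.67 0 0 0 -0.59;0 0 0 0 0 0;0 0 0 0 0 0"

```text
time_s: 9.35
tcp_pos: [0.5259, 0.1248, 0.2214]
ee_rot: [[-0.084, -0.996, -0.002], [-0.996, 0.084, -0.001], [0.001, 0.002, -1.0]]
wrist_force: [-0.5, -0.2, -0.8]
gripper_width: 0.999
gripper_force: 0.0
```

>>> play_rows:
  commands: "0.05 0.02 -0.7 0 0 0;0 0 -0.7 0 0 0;0 0 -0.7 0 0 0;0 0 -0.7 0 0 0;0 0 -0.7 0 0 0;0 0 -0.7 0 0 0;0 0 0 0 0 0;0 0 0 0 0 0"

```text
time_s: 10.15
tcp_pos: [0.5281, 0.1246, 0.0966]
ee_rot: [[-0.086, -0.996, -0.001], [-0.996, 0.086, -0.001], [0.001, 0.001, -1.0]]
wrist_force: [-0.2, -0.9, 0.4]
gripper_width: 1.005
gripper_force: 0.0
```

>>> play_rows:
  commands: "0 0 0 0 0 0;0 0 0 0 0 0;0 0 0 0 0 0;0 0 0 0 0 0;0 0 0 0 0 0;0 0 0 0 0 0;0 0 0 0 0 0;0 0 0 0 0 0;0 0 0 0 0 0;0 0 0 0 0 0;0 0 0 0 0 0;0 0 0 0 0 0"
  grip: 2

```text
time_s: 11.35
tcp_pos: [0.5274, 0.1253, 0.0964]
ee_rot: [[-0.086, -0.996, -0.001], [-0.996, 0.086, -0.0], [0.0, 0.001, -1.0]]
wrist_force: [-2.3, 0.5, 1.7]
gripper_width: 0.11
gripper_force: 30.0
```

>>> play_rows:
  commands: "0 0 0 0 0 -0.49;0 0 0 0 0 -0.49;0 0 0 0 0 -0.49;0 0 0 0 0 -0.49;0 0 0 0 0 -0.49;0 0 0 0 0 -0.49;0 0 0 0 0 -0.49;0 0 0 0 0 -0.49;0 0 0 0 0 -0.49;0 0 0 0 0 -0.49;0 0 0 0 0 0;0 0 0 0 0 0;0 0 0 0 0 0"

```text
time_s: 12.65
tcp_pos: [0.5267, 0.1256, 0.0964]
ee_rot: [[-0.732, -0.681, -0.002], [-0.681, 0.732, 0.0], [0.002, 0.002, -1.0]]
wrist_force: [-4.9, 2.7, 2.1]
gripper_width: 0.113
gripper_force: 30.0
```

```bash
python3 - <<'E'
from h import *
s=r.sense();R=s['ee_rot']; print('normal',np.degrees(np.arctan2(-R[1,1],-R[0,1])),s['tcp_pos'],s['gripper_force'])
a,_,ci=shot('top','top2'); c,_,cw=shot('wrist','w3'); b,_,cs=shot('side','side2')
for f,i,n in((a,ci,'t'),(b,cs,'s'),(c,cw,'w')):
    h=cv2.cvtColor(f,cv2.COLOR_BGR2HSV); bl=cv2.inRange(h,(100,110,50),(125,255,255)); P=[]
    ys,xs=np.nonzero(bl)
    for x,y in zip(xs,ys):
        p=plane(i,x,y,.02)
        if np.hypot(p[0]-.5276,p[1]-.1255)<.05: P.append(p)
    if len(P)>3:
        P=np.array(P);v=cv2.fitLine((P[:,:2]*1000).astype(np.float32),2,0,.01,.01).ravel();m=P.mean(0)
        print(n,len(P),v.round(3),np.degrees(np.arctan2(v[1],v[0])),'from axis',np.degrees(np.arctan2(m[1]-.1255,m[0]-.5276)))
x,y=map(int,proj(ci,(.528,0,.05))); A=a[y-60:y+60,x-90:x+90]; x,y=map(int,proj(cs,(.528,0.05,.05))); B=b[max(0,y-100):y+100,x-100:x+100]
cv2.imwrite('pics/c3.png',np.hstack([cv2.resize(A,(400,267)),cv2.resize(B,(267,267))]))
E
```

```text
normal -47.06829539767201 [0.52674188 0.12562914 0.09642648] 30.000561370979995
t 11 [ 4.10000e-02 -9.99000e-01  5.28043e+02  8.97030e+01] -87.647285 from axis -89.29099803007584
s 26 [2.70000e-02 1.00000e+00 5.28731e+02 1.12264e+02] 88.46517 from axis -85.1143036114895
w 628 [6.70000e-02 9.98000e-01 5.29542e+02 1.08139e+02] 86.131004 from axis -83.61722162774583
```

View pics/w3.png

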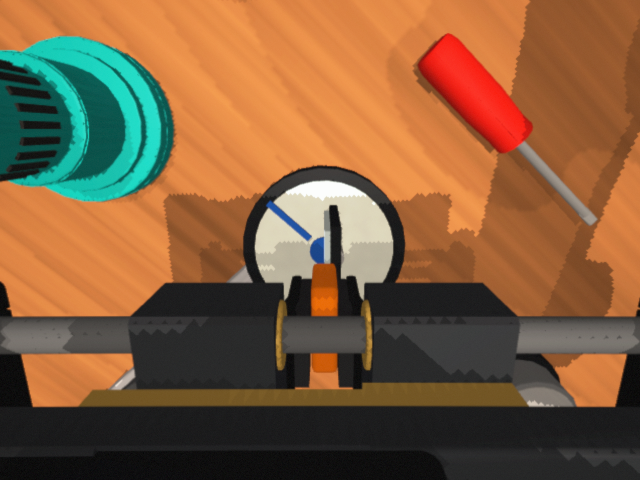

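View pics/c3.png

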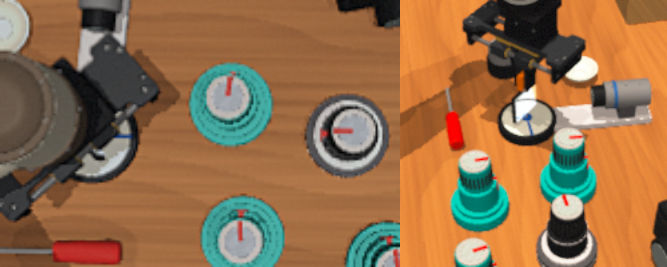

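The needle runs from (268,204) to (310,238) in the wrist view and points towards the lens. The fit included the blue hub, so I'll redo it with the needle alone.

```bash
python3 - <<'E'
from h import *
im,d,i=load('w3'); h=cv2.cvtColor(im,cv2.COLOR_BGR2HSV); bl=cv2.inRange(h,(100,110,50),(125,255,255)); bl[:, 308:]=0; bl[:,:255]=0; bl[:195]=0; bl[240:]=0
ys,xs=np.nonzero(bl); print(len(xs),np.median([pt(i,d,x,y)[2] for x,y in zip(xs,ys)]))
for z in(.017,.02,.023):
    P=np.array([plane(i,x,y,z) for x,y in zip(xs,ys)]); v=cv2.fitLine((P[:,:2]*1000).astype(np.float32),2,0,.01,.01).ravel(); m=P.mean(0)
    e=v[:2]*np.sign(-v[1]); a=np.degrees(np.arctan2(e[1],e[0])); D=np.array([.533,-.127])-[.5276,.1255]
    print(z,a,m,'dot offset in sight mm',1000*(e[0]*D[1]-e[1]*D[0]), 'x at axis y', m[0]+(.1255-m[1])*e[0]/e[1], 'x at dot y',m[0]+(-.127-m[1])*e[0]/e[1])
E
```

```text
330 0.02225071089628705
0.017 -89.53564 [0.52932027 0.09531845 0.017     ] dot offset in sight mm 3.3534539481625676 x at axis y 0.529075659092384 x at dot y 0.5311220950059357
0.02 -89.53564 [0.52864173 0.09507684 0.02      ] dot offset in sight mm 3.3534539481625676 x at axis y 0.5283951606731117 x at dot y 0.5304415965866633
0.023 -89.53565 [0.52796319 0.09483522 0.023     ] dot offset in sight mm 3.353514148853791 x at axis y 0.5277146695651327 x at dot y 0.529761045276016
```

Sight error is about 3 mm, against an 18 mm tolerance, and the mirror is held at 30 N. I'll settle briefly and hand in.

>>> play_rows:
  commands: "0 0 0 0 0 0;0 0 0 0 0 0;0 0 0 0 0 0"

```text
time_s: 13.1
tcp_pos: [0.5267, 0.1256, 0.0964]
ee_rot: [[-0.732, -0.681, -0.002], [-0.681, 0.732, 0.0], [0.002, 0.002, -1.0]]
wrist_force: [-5.4, 2.6, 2.7]
gripper_width: 0.113
gripper_force: 30.0
```

```bash
python3 -c "
from h import *
print(r.finish_job())"
```

```text
the job is handed in; nothing more can be done
None
```

I handed the job in at about 13 s without getting a verdict back: the lens dot faces the mirror to within about 1° and is let go, and the mirror is held at 30 N with the line of sight about 3 mm from the dot, by my measurements.

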